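Red palette knife to the washing-up crock

TASK

The red-handled palette knife is due for washing up: pull it straight up out of the knife stand and stand it, blade down, in the white crock. Lower it in gently rather than dropping it, let go, and leave the yellow and green knives in their slots and the crock upright where it is.

Things in the scene. Friction and masses are not known exactly. Their poses are not given: they have to be found in the camera images.
- red_knife_centre (a point): Red-handled palette knife, blade down in a slot of the stand. Length 200 mm: steel blade 24 x 4 mm (lower 106), ferrule, round handle 18 mm thick (top 84, last 8 tapered). About 0.1 kg. Point: its centre, 100 mm from either end. z: up the knife to the handle; y: across the blade, along the row of slots; x: across the row. Leans up to 4 degrees. Handle top about 207 mm above the table.
- yellow_knife_centre (a point): Centre of the yellow-handled knife, same shape and axes, to be left in its slot. The stand: fixed steel block 70 x 230 mm, 80 mm tall, with a row of three slots 75 mm apart, each 28 x 8 mm and 73 mm deep. A knife is free once lifted 75 mm straight up.
- green_knife_centre (a point): Centre of the green-handled knife, same shape and axes, in the remaining slot of the stand; to be left there.
- crock: Empty white ceramic crock, a straight round pot 76 mm in outer diameter and 110 mm tall, wall 4 mm (mouth 68 mm wide), inner floor 8 mm above its underside; about 0.9 kg, standing loose on the table. Origin: centre of its underside; z up along its axis. A knife let go in it leans against the rim, which is fine.
Mind the look-alikes: they are no part of the job. Of the things that look like the part that bears red_knife_centre, the larger one is meant. Leave any turquoise look-alike of the crock alone.

How it is judged:
On the way:
1. the red knife is drawn up clear of the stand (height (world z) of red_knife_centre above 0.195 m), for 0.1 s.
At the end, for the whole second after the job is handed in: Red knife at rest blade down in the crock: centre within 45 mm of its axis, 70 to 125 mm above the table, leaning under 43 degrees. Crock upright (6 degrees) on the table, within 50 mm of its start; yellow and green knives' centres within 30 mm of theirs (horizontal distance between red_knife_centre and crock below 0.045 m and height (world z) of red_knife_centre between 0.07 and 0.125 m and angle between red_knife_centre's own z axis and vertical below 0.75 rad and linear speed of red_knife below 0.03 m/s and angle between crock's own z axis and vertical below 0.1 rad and height (world z) of crock below 0.01 m and distance of crock from where it was at the start of the episode below 0.05 m and not (distance of yellow_knife_centre from where it was at the start of the episode above 0.03 m) and not (distance of green_knife_centre from where it was at the start of the episode above 0.03 m)); the robot touches nothing.
It fails at once if the yellow or green knife is pulled or knocked out of its slot (centre moved more than 50 mm) (distance of any of yellow_knife_centre, green_knife_centre from where it was at the start of the episode above 0.05 m).
It fails at once if the crock is tipped more than 25 degrees (angle between crock's own z axis and vertical above 0.44 rad).
It fails at once if the red knife is dropped into the crock (faster than 0.9 m/s over it, a fall of about 40 mm) (horizontal distance between red_knife_centre and crock below 0.045 m and height (world z) of red_knife_centre below 0.2 m and linear speed of red_knife above 0.9 m/s).
It also fails if it takes over 40 s, if anything falls off the work surface, if the arm or the gripper's body presses on something with over 40 N, if the wrist force passes 120 N, or if a joint passes its speed limit or range.

ROBOT

A 6-joint arm with a two-finger parallel gripper is mounted at the origin on the work surface. World frame = base frame: x ahead of the robot, y to its left, z up, the work surface at z = 0. Lengths are in m, angles in rad, forces in N, time in s.
With the tool pointing down it reaches from about 0.35 to 0.85 m from the base axis. Payload 8.1 kg.
Tool frame: the origin (TCP) lies midway between the tips of the shut fingers; the grasp point (between the pads) lies 19 mm behind it; z points along the fingers, x is the direction in which the jaws open and shut, and the axes are right-handed (so a half turn about z gives the same grasp; the last joint's range is limited). The gripper opens to 93 mm and grips with 3 to 60 N. Pads are 15 mm wide; open, the fingers measure 128 mm over their backs; the gripper's body (75 mm by 188 mm) begins 65 mm behind the grasp point.
Start: joints at [-1.194, 0.13, 1.488, -0, 1.523, -0.085], TCP at [0.267, -0.537, 0.219] pointing down, gripper open.
Joint ranges: [-2.96, 2.96], [-0.89, 2.26], [0.02, 2.5], [-1.34, 4.48], [0, 2.73], [-2.66, 2.66]. Speed limits (rad/s): [2.39, 2.39, 2.79, 3.14, 3.14, 3.14].

INTERFACE

Orientations are given as a 3x3 rotation matrix whose columns are the frame's x, y, z axes.
In Python, from bench import readout, viewer, order gives the robot as it stands.
- The arm moves only by the tool send_rows, never from a script. Its argument "steps" is a list of rows, each a list of 4 numbers: the shift along the tool's x, y, z in m, then the turn about the tool's z in degrees. A call has 1 to 8 rows; each row shifts and turns the pose as measured when the row begins, along the tool's axes as they then stand; what a row does not reach is not made up. A row lasts 1/8 s, in which the tool goes at most 62.5 mm and 10.7 degrees, less where a joint would pass 70% of its speed; a pose out of reach is approached as far as the arm can. A call is refused whole if a number of a shift passes 0.0625 or a number of a turn 10.7, either way. A call with a gripper value outside its range is refused whole. "jaw" is the opening, from 0 (shut) to 1 (fully open), set as the call begins (left out, the last holds). The fingers move at their own pace and stop on an object; the grip force is fixed at half the most. Time passes only in rows, so rows that do not move let the fingers close. It gives the time, the measured TCP pose, the force and the opening at its end, in the units of the state.
- readout.get_state(): the state, without advancing time (a new reading comes with each control period).
- viewer.read_camera(name): name is "scene" or "side" or "wrist"; returns the picture (400x640x3 uint8, red, green, blue); there is no depth.
- viewer.camera_model(name): a dict with "vfov" (degrees; the focal length in pixels is half the picture's height over the tangent of half this angle, whatever the lens; pixels are square), "cx", "cy" (the principal point, pixels), "distortion" ([k1, k2, p1, p2, k3] as OpenCV has them; the pictures are not rectified), "R" (3x3) and "t" (3): a world point X has camera coordinates R X + t. Camera axes: x right, y down, z forward; pixel columns grow to the right and rows downward; lengths in m; the calibration is good to about 2 mm. A picture is of the moment at which its call begins: read the wrist's pose just before it. camera_model takes no time and is no camera call; for the wrist camera it gives the pose at the moment of the call.
- order.job_done(): hands the job in, once; it reports no verdict.
The state is a dict: "clock": time; "joints": joint angles; "joint_vel": joint speeds; "joint_torque": joint torques, N m; "tcp_pos": TCP position; "tcp_rot": TCP orientation; "contact_force": force on the tool from outside, world axes, zero at the start; "wrist_torque": the same for the moment, N m; "grip_width": finger opening in m.
Only numpy, scipy, OpenCV 4.12 (cv2) and the standard library are available. Lean on these libraries where they do the work, as an engineer would, in place of code of your own. Each camera call takes 0.05 s, during which the arm holds its last target. There are 200 camera calls.

## Working session

There is one attempt and no reset: what is moved stays moved. The work goes in short steps, Python scripts to look and compute and a tool call to move; the robot and the scene stay as the last step left them, time stands still between calls to the robot, and variables do not carry over. Pictures are saved under pics/ and viewed, about 8 in all and at most 12, crops included, and the job is handed in when it is done.

Besides the shell and the picture viewer there is one more tool, called after "Request:" as name(argument=value, ...) on one line, values as JSON. send_rows: Moves the arm, as the interface text tells. Its arguments: {"type":"object","properties":{"steps":{"type":"array"},"jaw":{"type":"number"}},"required":["steps"]}

```bash
mkdir -p pics; ls; cat > h.py <<'E'
import numpy as np, cv2
from bench import readout, viewer, order
def snap(n,f):
    m=viewer.camera_model(n); im=viewer.read_camera(n); cv2.imwrite('pics/'+f,im[:,:,::-1]); return im,m
def ray(m,uv):
    f=200/np.tan(np.radians(m['vfov'])/2)
    K=np.array([[f,0,m['cx']],[0,f,m['cy']],[0,0,1]])
    p=cv2.undistortPoints(np.array([[uv]],float),K,np.array(m['distortion'],float)).ravel()
    R=np.array(m['R']);t=np.array(m['t']); d=R.T@np.array([p[0],p[1],1]); return -R.T@t,d/np.linalg.norm(d)
def plane(m,uv,z):
    o,d=ray(m,uv); return o+d*(z-o[2])/d[2]
def tri(ms,uvs):
    A=np.zeros((3,3));b=np.zeros(3);rs=[ray(m,u) for m,u in zip(ms,uvs)]
    for o,d in rs:
        P=np.eye(3)-np.outer(d,d);A+=P;b+=P@o
    x=np.linalg.solve(A,b); return x,[np.linalg.norm((np.eye(3)-np.outer(d,d))@(x-o)) for o,d in rs]
def proj(m,X):
    f=200/np.tan(np.radians(m['vfov'])/2)
    K=np.array([[f,0,m['cx']],[0,f,m['cy']],[0,0,1]])
    return cv2.projectPoints(np.array([X],float),cv2.Rodrigues(np.array(m['R'],float))[0],np.array(m['t'],float),K,np.array(m['distortion'],float))[0].ravel()
E
python3 - <<'E'
from h import *
a,_=snap('scene','scene0.png'); b,_=snap('side','side0.png')
s=readout.get_state(); print(s['clock'],s['tcp_rot'],s['tcp_pos'],s['grip_width'])
E
```

```text
pics
0.1 [[ 4.45563380e-01 -8.95250210e-01 -5.79912016e-04]
 [-8.95248990e-01 -4.45563735e-01  1.48473754e-03]
 [-1.58759936e-03 -1.42379029e-04 -9.99998730e-01]] [ 0.26718513 -0.53668079  0.21771482] 0.09340371822430454
```

View pics/scene0.png

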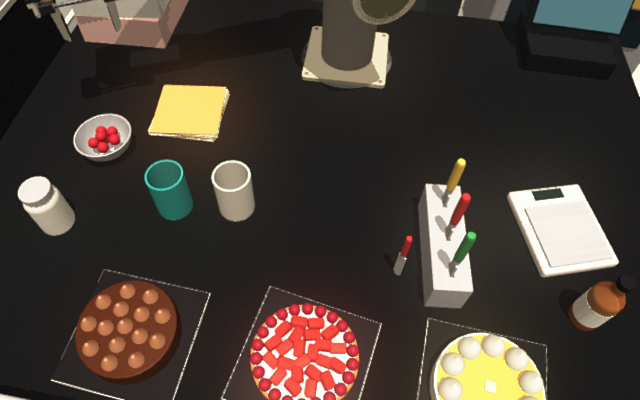

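View pics/side0.png

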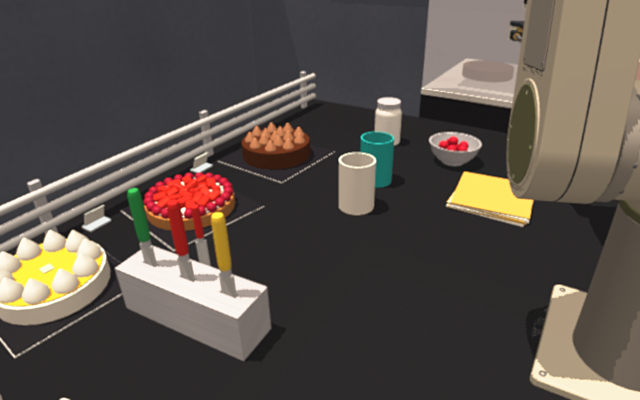

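The red candidates in the scene view are:
- the stand's red knife at (461,210)
- a small red knife at (405,247), which is the look-alike
- the tart at (305,350) and the berries at (103,138), both of which only share the colour

I choose (461,210), at side (179,228). The crock is the white one at scene (233,190), side (357,183). The turquoise pot at (168,190) and the white jar at (47,205) are to be left alone.

```bash
cat > meas.py <<'E'
from h import *
def handle(im,col,box):
    hsv=cv2.cvtColor(im,cv2.COLOR_RGB2HSV);h,s,v=[hsv[:,:,i].astype(int) for i in range(3)]
    k={'red':((h<8)|(h>172)),'yellow':(h>17)&(h<32),'green':(h>50)&(h<85)}[col]&(s>130)&(v>60)
    x0,y0,x1,y1=box;k2=np.zeros_like(k);k2[y0:y1,x0:x1]=k[y0:y1,x0:x1]
    n,l,st,c=cv2.connectedComponentsWithStats(k2.astype(np.uint8)); i=1+np.argmax(st[1:,4])
    p=np.argwhere(l==i)[:,::-1].astype(float);mu=p.mean(0);w,V=np.linalg.eigh(np.cov((p-mu).T));a=V[:,1];a*=np.sign(-a[1])
    t=(p-mu)@a; return mu+a*(t.max()+.5),mu+a*(t.min()-.5),st[i]
E
python3 - <<'E'
from meas import *
ims={n:cv2.imread(f'pics/{n}0.png')[:,:,::-1].copy() for n in('scene','side')}
ms={n:viewer.camera_model(n) for n in ims}
B={'red':((440,185,475,230),(165,190,190,262)),'yellow':((440,150,475,195),(205,205,236,280)),'green':((448,225,480,270),(120,180,152,245))}
for c,b in B.items():
    r=[handle(ims[n],c,b[i]) for i,n in enumerate(('scene','side'))]
    M=[ms['scene'],ms['side']]
    T,e=tri(M,[r[0][0],r[1][0]]);Bo,e2=tri(M,[r[0][1],r[1][1]])
    d=(T-Bo)/np.linalg.norm(T-Bo)
    print(c,'top',T.round(4),'bot',Bo.round(4),'len',np.linalg.norm(T-Bo).round(4),'dir',d.round(3),'err',np.round(e+e2,4),r[0][2],r[1][2])
# crock: white rim in scene
for n,box in(('scene',(205,150,262,228)),('side',(333,148,381,218))):
    im=ims[n];h=cv2.cvtColor(im,cv2.COLOR_RGB2HSV);k=(h[:,:,1]<90)&(h[:,:,2]>95)
    z=np.zeros_like(k);x0,y0,x1,y1=box;z[y0:y1,x0:x1]=k[y0:y1,x0:x1]
    _,l,st,_=cv2.connectedComponentsWithStats(z.astype(np.uint8));i=1+np.argmax(st[1:,4]);print(n,st[i])
    p=np.argwhere(l==i)
    x,y,w,hh=st[i,:4]
    # axis: silhouettes top mid and bottom mid
    print('  rim top-ctr on z=.11 far edge',plane(ms[n],(x+w/2,y),.11).round(4),'near bottom',plane(ms[n],(p[p[:,0]>y+hh-3][:,1].mean(),y+hh),0).round(4),'cam',ray(ms[n],(0,0))[0].round(3))
A=ims['scene'][140:290,380:500];C=ims['side'][180:300,100:260]
cv2.imwrite('pics/crop1.png',np.hstack([cv2.resize(A,(384,480)),cv2.resize(C,(416,480))])[:,:,::-1])
E
```

```text
red top [0.5723 0.2397 0.2225] bot [0.5745 0.2439 0.1182] len 0.1044 dir [-0.021 -0.041  0.999] err [0.0039 0.0039 0.0014 0.0014] [451 193  20  32 309] [ 165  190   25   66 1165]
yellow top [0.494  0.2401 0.2141] bot [0.4978 0.2375 0.1177] len 0.0966 dir [-0.039  0.026  0.999] err [0.001  0.001  0.0001 0.0001] [447 158  19  34 335] [211 212  21  59 852]
green top [0.6475 0.2445 0.2091] bot [0.6112 0.2741 0.1473] len 0.0775 dir [ 0.468 -0.382  0.797] err [0.004  0.004  0.0012 0.0012] [467 232   9   8  50] [127 188  23  53 665]
scene [ 211  160   44   62 2085]
  rim top-ctr on z=.11 far edge [ 0.4805 -0.1884  0.11  ] near bottom [ 0.5578 -0.1775  0.    ] cam [1.062 0.038 0.871]
side [ 338  151   39   64 2232]
  rim top-ctr on z=.11 far edge [ 0.5391 -0.2236  0.11  ] near bottom [ 0.5015 -0.151   0.    ] cam [0.127 0.583 0.502]
```

View pics/crop1.png

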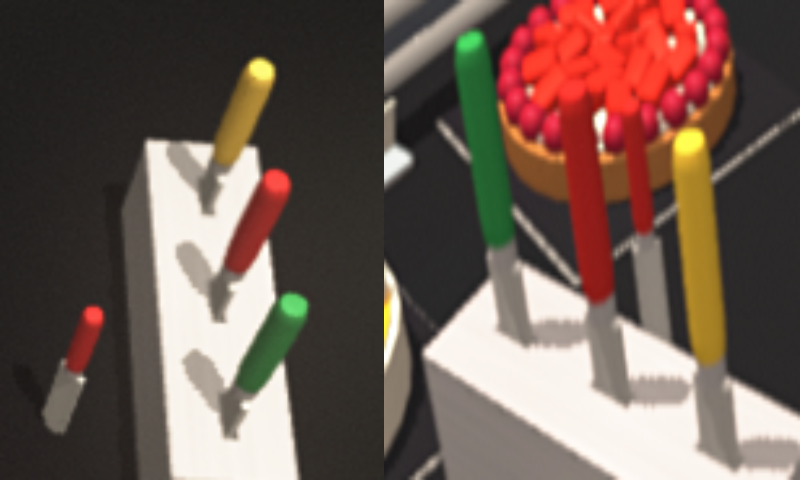

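The crop confirms the choice. The red knife stands in the stand's middle slot, and the smaller red look-alike stands outside it. The row of slots runs along world x, so I will grip across the row (along y). First I rise and turn.

Request:
send_rows(steps=[[0,0,-0.05,8.3],[0,0,-0.05,8.3],[0,0,-0.03,8.2],[0,0,0,0]], jaw=0.6)

```text
clock: 0.6
tcp_pos: [0.2667, -0.5354, 0.3474]
tcp_rot: [[0.017, -1.0, -0.003], [-1.0, -0.017, 0.008], [-0.008, 0.003, -1.0]]
contact_force: [0.5, -0.5, -0.6]
grip_width: 0.0584
```

```bash
cat > go.py <<'E'
from h import *
import sys
def go(*X):
    s=readout.get_state();R=np.array(s['tcp_rot']);p=np.array(s['tcp_pos'])
    print('t',round(s['clock'],2),'tcp',p.round(4),'xang',np.degrees(np.arctan2(R[1,0],R[0,0])).round(1),'w',round(s['grip_width'],4),'F',np.round(s['contact_force'],1),'zax',R[:,2].round(3))
    if X: print('delta tool',(R.T@(np.array(X)-p)).round(4))
if __name__=='__main__': go(*map(float,sys.argv[1:]))
E
python3 go.py 0.52 0.235 0.33
python3 - <<'E'
from h import *
M=[viewer.camera_model('scene'),viewer.camera_model('side')]
print(tri(M,[(461,194.5),(172.3,201)]))
for n,m in zip('ab',M): print(proj(m,(.52,-.186,.11)),proj(m,(.57,.24,.207)))
E
```

```text
t 0.6 tcp [ 0.2667 -0.5354  0.3474] xang -89.1 w 0.0584 F [ 0.5 -0.5 -0.6] zax [-0.003  0.008 -1.   ]
delta tool [-0.7659 -0.2661  0.0229]
(array([0.57162408, 0.23840813, 0.20674929]), [np.float64(0.00432122057873185), np.float64(0.004321220578731797)])
[229.60209949 175.77853306] [464.01986786 195.34817579]
[357.24712331 159.1943247 ] [175.36731857 200.50517518]
```

Request:
send_rows(steps=[[-0.058,-0.02,0,0],[-0.058,-0.02,0,0],[-0.058,-0.02,0,0],[-0.058,-0.02,0,0],[-0.058,-0.02,0,0],[-0.058,-0.02,0,0],[-0.058,-0.02,0,0],[-0.058,-0.02,0,0]])

```text
clock: 1.6
tcp_pos: [0.4121, -0.0589, 0.3343]
tcp_rot: [[0.033, -0.999, -0.019], [-0.999, -0.034, 0.026], [-0.026, 0.018, -0.999]]
contact_force: [0.4, -1.0, 0.1]
grip_width: 0.0557
```

```bash
python3 go.py 0.53 0.235 0.34
```

```text
t 1.6 tcp [ 0.4121 -0.0589  0.3343] xang -88.1 w 0.0557 F [ 0.4 -1.   0.1] zax [-0.019  0.026 -0.999]
delta tool [-0.2898 -0.1276 -0.0003]
```

Request:
send_rows(steps=[[-0.05,-0.02,0,0],[-0.05,-0.02,0,0],[-0.05,-0.02,0,0],[-0.05,-0.02,0,0],[-0.05,-0.02,0,0],[-0.03,-0.02,0,0],[0,0,0,0]])

```text
clock: 2.48
tcp_pos: [0.5174, 0.2398, 0.3223]
tcp_rot: [[0.061, -0.997, -0.038], [-0.998, -0.062, 0.022], [-0.024, 0.037, -0.999]]
contact_force: [0.7, 0.3, 0.3]
grip_width: 0.056
```

```bash
python3 go.py 0.5716 0.2384 0.26; python3 - <<'E'
from h import *
im,m=snap('wrist','w1.png'); print(proj(m,(.5716,.2384,.207)),proj(m,(.574,.2439,.118)), -np.array(m['R']).T@np.array(m['t']))
E
```

```text
t 2.48 tcp [0.5174 0.2398 0.3223] xang -86.5 w 0.056 F [0.7 0.3 0.3] zax [-0.038  0.022 -0.999]
delta tool [ 0.0062 -0.0562  0.0601]
[335.31611746 128.72517549] [330.20374696 115.62904305] [0.60514914 0.24061579 0.48572076]
```

View pics/w1.png

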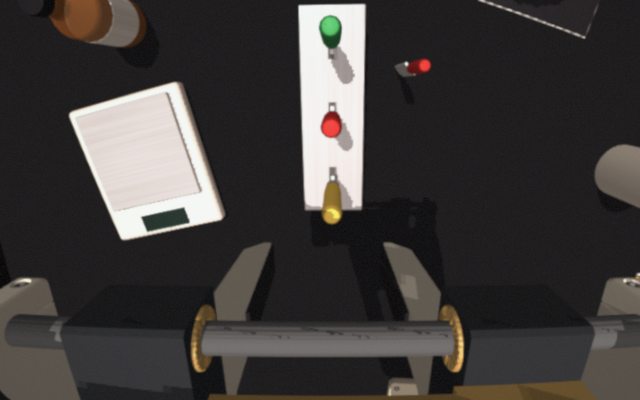

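The wrist view shows the row, with red at (331,125), yellow at (332,202) and green at (331,30). The small look-alike is at (425,66). I will refine the red top from this view.

```bash
python3 - <<'E'
from meas import *
im=cv2.imread('pics/w1.png')[:,:,::-1].copy(); m=viewer.camera_model('wrist')
for c,b in(('red',(310,100,355,150)),('green',(310,5,355,55)),('yellow',(310,170,355,235))):
    t,bo,st=handle(im,c,b); x,y,w,h,_=st
    f=200/np.tan(np.radians(m['vfov'])/2)
    for z in(.205,): 
        X=plane(m,(x+w/2,y+h/2),z); print(c,st,'blob mid @z.2',plane(m,(x+w/2,y+h/2),.2).round(4),'top',plane(m,(x+w/2,y+h-w/2),.207).round(4),'bottomedge',plane(m,(x+w/2,y+w/2),.123).round(4))
E
python3 go.py 0.57 0.24 0.27
```

```text
red [322 112  19  25 379] blob mid @z.2 [0.5735 0.2405 0.2   ] top [0.5719 0.2403 0.207 ] bottomedge [0.5682 0.241  0.123 ]
green [321  17  19  30 374] blob mid @z.2 [0.6429 0.2457 0.2   ] top [0.6382 0.2453 0.207 ] bottomedge [0.6581 0.2476 0.123 ]
yellow [322 183  21  42 639] blob mid @z.2 [0.5053 0.2353 0.2   ] top [0.4982 0.2348 0.207 ] bottomedge [0.4907 0.2349 0.123 ]
t 2.52 tcp [0.5171 0.2388 0.3224] xang -86.6 w 0.0558 F [-0.5 -0.4 -0.8] zax [-0.038  0.022 -0.999]
delta tool [ 0.0032 -0.0548  0.0504]
```

Request:
send_rows(steps=[[0.003,-0.03,0,0],[0.0,-0.022,0,0],[0,0,0,0]])

```text
clock: 2.9
tcp_pos: [0.5684, 0.2356, 0.3177]
tcp_rot: [[0.062, -0.997, -0.042], [-0.998, -0.063, 0.019], [-0.022, 0.041, -0.999]]
contact_force: [-0.7, 0.0, -0.6]
grip_width: 0.0559
```

```bash
python3 go.py 0.57 0.2405 0.155
```

```text
t 2.9 tcp [0.5684 0.2356 0.3177] xang -86.4 w 0.0559 F [-0.7  0.  -0.6] zax [-0.042  0.019 -0.999]
delta tool [-0.0012 -0.0086  0.1625]
```

Request:
send_rows(steps=[[-0.0005,-0.002,0.03,0],[-0.0005,-0.002,0.03,0],[0,-0.002,0.03,0],[0,-0.002,0.03,0],[0,-0.001,0.025,0],[0,0,0.01,0],[0,0,0,0]])

```text
clock: 3.78
tcp_pos: [0.5652, 0.2341, 0.1595]
tcp_rot: [[0.063, -0.997, -0.043], [-0.998, -0.064, 0.019], [-0.021, 0.041, -0.999]]
contact_force: [-0.1, 0.9, -0.4]
grip_width: 0.0558
```

```bash
python3 go.py 0.57 0.2405 0.155
```

```text
t 3.77 tcp [0.5652 0.2341 0.1595] xang -86.4 w 0.0558 F [-0.1  0.9 -0.4] zax [-0.043  0.019 -0.999]
delta tool [-0.006  -0.0054  0.0044]
```

Request:
send_rows(steps=[[-0.006,-0.005,0.003,0],[0,0,0,0],[0,0,0,0]])

```text
clock: 4.15
tcp_pos: [0.5716, 0.2413, 0.1598]
tcp_rot: [[0.063, -0.997, -0.038], [-0.998, -0.064, 0.02], [-0.023, 0.036, -0.999]]
contact_force: [-0.3, 0.0, -0.1]
grip_width: 0.0557
```

```bash
python3 go.py 0.57 0.2405 0.155; python3 - <<'E'
from h import *
im,m=snap('wrist','w2.png'); a,_=snap('side','s2.png'); b,_=snap('scene','c2.png')
cv2.imwrite('pics/m2.png',np.vstack([np.hstack([cv2.resize(a[140:300,60:300],(400,300)),cv2.resize(b[130:320,360:560],(400,300))]),np.hstack([cv2.resize(im[150:400,160:480],(400,300)),np.zeros((300,400,3),np.uint8)])])[:,:,::-1])
E
```

```text
t 4.15 tcp [0.5716 0.2413 0.1598] xang -86.4 w 0.0557 F [-0.3  0.  -0.1] zax [-0.038  0.02  -0.999]
delta tool [0.0009 0.0015 0.0049]
```

View pics/m2.png

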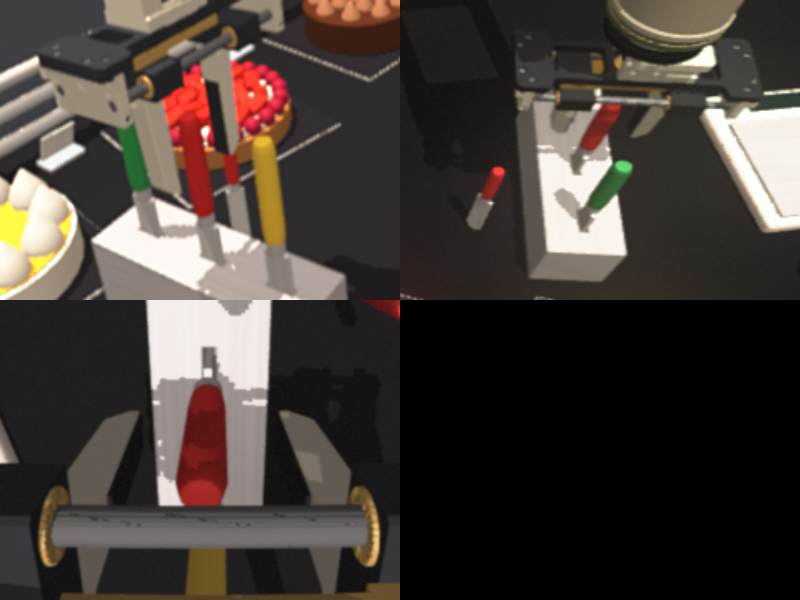

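The red handle sits centred between the open fingers in all three views, clear of its neighbours. I close the jaws.

Request:
send_rows(steps=[[0,0,0,0],[0,0,0,0],[0,0,0,0],[0,0,0,0],[0,0,0,0]], jaw=0)

```text
clock: 4.92
tcp_pos: [0.5712, 0.241, 0.1593]
tcp_rot: [[0.063, -0.997, -0.039], [-0.998, -0.064, 0.02], [-0.022, 0.037, -0.999]]
contact_force: [0.3, 0.4, -0.1]
grip_width: 0.0176
```

```bash
python3 go.py 0.5716 0.241 0.31
```

```text
t 4.92 tcp [0.5712 0.241  0.1593] xang -86.4 w 0.0176 F [ 0.3  0.4 -0.1] zax [-0.039  0.02  -0.999]
delta tool [-0.0033  0.0052 -0.1506]
```

Request:
send_rows(steps=[[-0.0005,0.001,-0.02,0],[-0.0005,0.001,-0.02,0],[0,0,0,0]])

```text
clock: 5.3
tcp_pos: [0.5711, 0.2412, 0.2033]
tcp_rot: [[0.063, -0.997, -0.037], [-0.998, -0.064, 0.02], [-0.023, 0.036, -0.999]]
contact_force: [0.3, -0.6, -1.7]
grip_width: 0.0173
```

```bash
python3 go.py 0.5716 0.241 0.31
```

```text
t 5.3 tcp [0.5711 0.2412 0.2033] xang -86.4 w 0.0173 F [ 0.3 -0.6 -1.7] zax [-0.037  0.02  -0.999]
delta tool [-0.0022  0.0033 -0.1067]
```

Request:
send_rows(steps=[[-0.0005,0.001,-0.025,0],[-0.0005,0.001,-0.025,0],[-0.0005,0.001,-0.025,0],[-0.0005,0.001,-0.03,0],[0,0,-0.01,0],[0,0,0,0]])

```text
clock: 6.05
tcp_pos: [0.5708, 0.2405, 0.3209]
tcp_rot: [[0.063, -0.997, -0.038], [-0.998, -0.064, 0.02], [-0.023, 0.037, -0.999]]
contact_force: [-0.5, 0.3, -0.3]
grip_width: 0.0172
```

```bash
python3 go.py 0.52 -0.186 0.32; python3 - <<'E'
from h import *
a,_=snap('side','s3.png'); b,_=snap('scene','c3.png')
cv2.imwrite('pics/m3.png',np.hstack([cv2.resize(a[60:300,20:340],(400,300)),cv2.resize(b[90:330,340:600],(400,300))])[:,:,::-1])
E
```

```text
t 6.05 tcp [0.5708 0.2405 0.3209] xang -86.4 w 0.0172 F [-0.5  0.3 -0.3] zax [-0.038  0.02  -0.999]
delta tool [ 0.4224  0.0779 -0.0057]
```

View pics/m3.png

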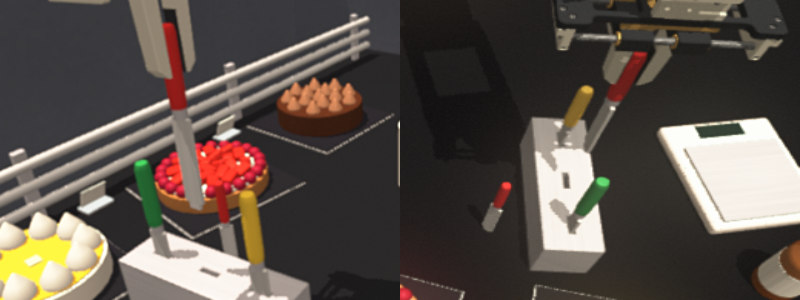

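The knife is out of the stand and hanging plumb, and yellow and green are undisturbed. Now I carry it to the crock.

Request:
send_rows(steps=[[0.02,0.004,0,0],[0.04,0.008,0,0],[0.045,0.008,0,0],[0.045,0.008,0,0],[0.045,0.008,0,0],[0.045,0.008,0,0],[0.045,0.008,0,0],[0.03,0.006,0,0]])

```text
clock: 7.15
tcp_pos: [0.5241, -0.0927, 0.3045]
tcp_rot: [[0.064, -0.996, -0.056], [-0.998, -0.065, 0.017], [-0.02, 0.054, -0.998]]
contact_force: [0.6, -0.6, -0.4]
grip_width: 0.0173
```

```bash
python3 go.py 0.52 -0.186 0.32
```

```text
t 7.15 tcp [ 0.5241 -0.0927  0.3045] xang -86.3 w 0.0173 F [ 0.6 -0.6 -0.4] zax [-0.056  0.017 -0.998]
delta tool [ 0.0925  0.011  -0.0168]
```

Request:
send_rows(steps=[[0.03,0.003,-0.01,0],[0.03,0.003,-0.005,0],[0.02,0.003,0,0],[0.01,0.001,0,0],[0,0,0,0],[0,0,0,0]])

```text
clock: 7.9
tcp_pos: [0.5138, -0.1913, 0.3127]
tcp_rot: [[0.057, -0.996, -0.065], [-0.998, -0.058, 0.019], [-0.023, 0.063, -0.998]]
contact_force: [-0.6, -0.2, -0.5]
grip_width: 0.0174
```

```bash
python3 go.py 0.52 -0.186 0.32; cat > m4.py <<'E'
from meas import *
import sys
k=sys.argv[1]
a,A=snap('side',f's{k}.png'); b,B=snap('scene',f'c{k}.png')
cv2.imwrite(f'pics/m{k}.png',np.hstack([cv2.resize(a[20:230,260:460],(400,420)),cv2.resize(b[40:250,140:340],(400,420))])[:,:,::-1])
E
python3 m4.py 4
```

```text
t 7.9 tcp [ 0.5138 -0.1913  0.3127] xang -86.7 w 0.0174 F [-0.6 -0.2 -0.5] zax [-0.065  0.019 -0.998]
delta tool [-0.0051 -0.006  -0.0076]
```

View pics/m4.png

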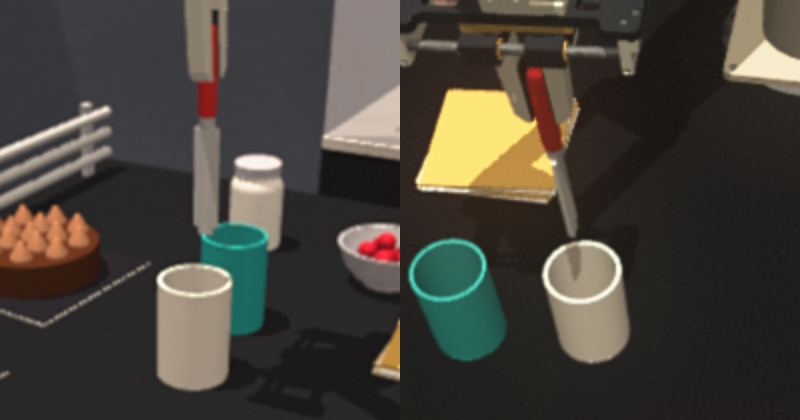

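```bash
python3 - <<'E'
from h import *
M=[viewer.camera_model('side'),viewer.camera_model('scene')]
print('tip',tri(M,[(363,136.5),(226,158)]))
print('rim',tri(M,[(357.5,160.2),(231.5,176)]))
E
```

```text
tip (array([ 0.51237005, -0.18988326,  0.15839204]), [np.float64(0.002316378312159968), np.float64(0.002316378312159853)])
rim (array([ 0.51844898, -0.18306212,  0.10879213]), [np.float64(0.0006783783328239716), np.float64(0.0006783783328238525)])
```

Request:
send_rows(steps=[[-0.007,-0.006,0,0],[0,0,0,0],[0,0,0,0]])

```text
clock: 8.38
tcp_pos: [0.5205, -0.1816, 0.3128]
tcp_rot: [[0.06, -0.996, -0.064], [-0.998, -0.061, 0.019], [-0.023, 0.063, -0.998]]
contact_force: [-0.0, 1.0, -0.9]
grip_width: 0.0175
```

```bash
python3 go.py 0.52 -0.184 0.24
```

```text
t 8.38 tcp [ 0.5205 -0.1816  0.3128] xang -86.6 w 0.0175 F [-0.   1.  -0.9] zax [-0.064  0.019 -0.998]
delta tool [ 0.004  -0.0039  0.0727]
```

Request:
send_rows(steps=[[0.0005,-0.001,0.018,0],[0.0005,-0.001,0.018,0],[0.0005,-0.001,0.018,0],[0.0005,-0.001,0.018,0],[0,0,0,0],[0,0,0,0]])

```text
clock: 9.12
tcp_pos: [0.5187, -0.1817, 0.2332]
tcp_rot: [[0.06, -0.996, -0.067], [-0.998, -0.061, 0.021], [-0.025, 0.066, -0.998]]
contact_force: [0.7, -0.1, -0.4]
grip_width: 0.0171
```

```bash
python3 go.py 0.52 -0.184 0.168
```

```text
t 9.12 tcp [ 0.5187 -0.1817  0.2332] xang -86.6 w 0.0171 F [ 0.7 -0.1 -0.4] zax [-0.067  0.021 -0.998]
delta tool [ 0.0039 -0.0055  0.0649]
```

Request:
send_rows(steps=[[0.0005,-0.001,0.016,0],[0.0005,-0.001,0.016,0],[0.0005,-0.001,0.014,0],[0.0005,-0.001,0.01,0],[0,0,0.006,0],[0,0,0,0],[0,0,0,0]])

```text
clock: 10.0
tcp_pos: [0.5192, -0.1825, 0.1676]
tcp_rot: [[0.06, -0.996, -0.066], [-0.998, -0.061, 0.02], [-0.024, 0.065, -0.998]]
contact_force: [-0.4, 0.2, -1.1]
grip_width: 0.0174
```

```bash
python3 go.py 0.52 -0.184 0.163; python3 m4.py 5
```

```text
t 10.0 tcp [ 0.5192 -0.1825  0.1676] xang -86.6 w 0.0174 F [-0.4  0.2 -1.1] zax [-0.066  0.02  -0.998]
delta tool [ 0.0017 -0.001   0.0045]
```

View pics/m5.png

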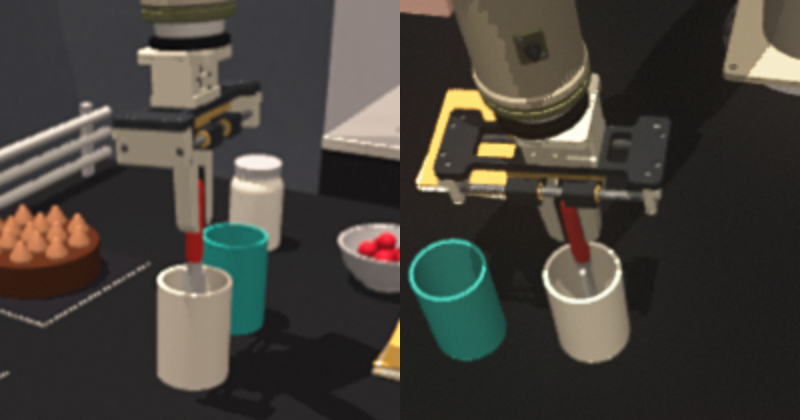

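The blade is inside the crock, about 5 mm above the floor. I lower it the last few millimetres until it touches, then let go. It is standing nearly upright and will lean in the rim after release.

Request:
send_rows(steps=[[0,0,0.003,0],[0,0,0.003,0],[0,0,0,0]])

```text
clock: 10.48
tcp_pos: [0.5193, -0.1826, 0.1621]
tcp_rot: [[0.06, -0.996, -0.064], [-0.998, -0.061, 0.019], [-0.023, 0.063, -0.998]]
contact_force: [-0.5, -0.1, -0.8]
grip_width: 0.0177
```

Request:
send_rows(steps=[[0,0,0,0],[0,0,0,0],[0,0,0,0],[0,0,0,0],[0,0,0,0],[0,0,0,0],[0,0,0,0],[0,0,0,0]], jaw=1)

```text
clock: 11.48
tcp_pos: [0.5197, -0.1828, 0.1629]
tcp_rot: [[0.06, -0.996, -0.063], [-0.998, -0.061, 0.019], [-0.022, 0.062, -0.998]]
contact_force: [-0.1, -0.3, -0.3]
grip_width: 0.091
```

```bash
python3 go.py; python3 m4.py 6
```

```text
t 11.47 tcp [ 0.5197 -0.1828  0.1629] xang -86.6 w 0.091 F [-0.1 -0.3 -0.3] zax [-0.063  0.019 -0.998]
```

View pics/m6.png

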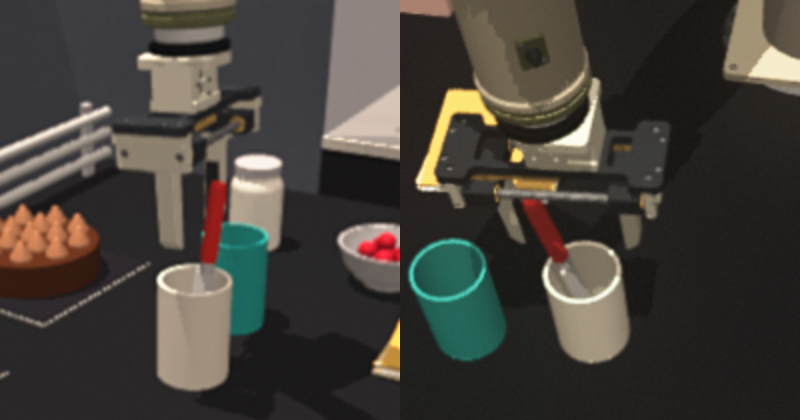

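The knife leans towards the back-left rim, and the open fingers straddle it. I withdraw straight up.

Request:
send_rows(steps=[[0,-0.001,-0.015,0],[0,-0.001,-0.02,0],[0,-0.002,-0.03,0],[0,-0.003,-0.04,0],[0,-0.003,-0.04,0],[0,-0.003,-0.04,0],[0,0,0,0],[0,0,0,0]])

```text
clock: 12.58
tcp_pos: [0.5455, -0.1854, 0.3597]
tcp_rot: [[0.06, -0.996, -0.059], [-0.998, -0.061, 0.017], [-0.02, 0.057, -0.998]]
contact_force: [0.2, 0.6, -0.5]
grip_width: 0.0932
```

```bash
python3 go.py; python3 - <<'E'
from meas import *
a,A=snap('side','s7.png'); b,B=snap('scene','c7.png')
cv2.imwrite('pics/m7.png',np.hstack([cv2.resize(a[90:290,100:420],(480,300)),cv2.resize(b[100:300,170:500],(320,300))])[:,:,::-1])
r=[handle(a,'red',(345,90,385,165)),handle(b,'red',(195,120,240,195))]
T,e=tri([A,B],[r[0][0],r[1][0]]);Bo,e2=tri([A,B],[r[0][1],r[1][1]]);d=(T-Bo)/np.linalg.norm(T-Bo)
C=T-.1*d
print('top',T,'bot',Bo,'len',np.linalg.norm(T-Bo),'lean',np.degrees(np.arccos(d[2])),'ctr',C,'dist crock',np.hypot(C[0]-.5185,C[1]+.183),e,e2)
for c,bx in {'yellow':((440,150,475,195),(205,205,236,280)),'green':((448,225,480,270),(120,180,152,245))}.items():
    for n,im,x in(('scene',b,bx[0]),('side',a,bx[1])):
        o=cv2.imread(f'pics/{n}0.png')[:,:,::-1].copy();print(c,n,np.round(handle(im,c,x)[0]-handle(o,c,x)[0],1))
E
```

```text
t 12.57 tcp [ 0.5455 -0.1854  0.3597] xang -86.6 w 0.0932 F [ 0.2  0.6 -0.5] zax [-0.059  0.017 -0.998]
top [ 0.50849721 -0.23622652  0.2046533 ] bot [ 0.51202997 -0.21003514  0.11922461] len 0.08942330995796394 lean 17.190186327889226 ctr [ 0.51244781 -0.20693731  0.1091204 ] dist crock 0.024690561429167892 [np.float64(0.001788803140298442), np.float64(0.001788803140298397)] [np.float64(0.0016106869320919397), np.float64(0.0016106869320918773)]
yellow scene [0.1 0. ]
yellow side [ 0. -0.]
green scene [ 0.5 -0.7]
green side [-0.1  0. ]
```

View pics/m7.png

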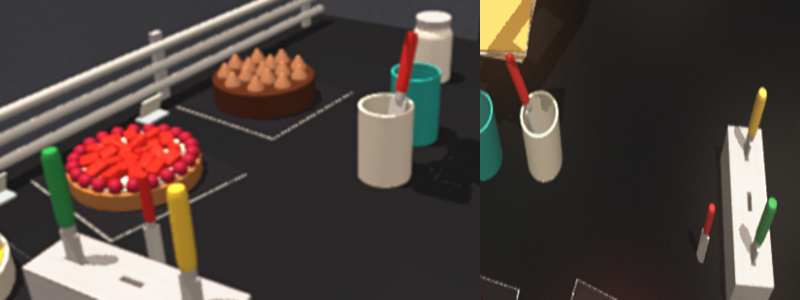

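The knife is resting in the upright crock and the gripper is clear, so I hand the job in.

```bash
python3 -c "
from bench import order
print(order.job_done())"
```

```text
the job is handed in; nothing more can be done
None
```

I pulled the red knife (middle slot) straight up to a centre height of about 0.27 m and carried it to the white crock. There I lowered it to the floor, let go and backed the gripper straight up. I handed the job in at about 12.6 s.

**Red knife:** the last check put its centre about 25 mm from the crock axis and about 109 mm above the table, leaning about 17° on the rim. I took only one measurement after release, so I didn't measure that it was still; it looked settled.

**Crock and other knives:** the crock looked upright and where it started. The yellow and green handle tops had moved by less than 1 pixel in both views. The gripper was about 150 mm above the knife, reading only noise-level force.

**Disagreements:**
- The early two-view fix on the red handle top was about 4 mm off, partly because its mask merged with the tart behind it. I corrected it with the wrist view before gripping.
- The tool picked up about 3–4° of tilt during the moves. I allowed for it in the lifts and lowering.

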